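Sort the braised eggs and seasonings after prep

TASK

Tidy the front of the worktop: put both braised eggs into the shallow pale steel dish, lying next to each other on its floor and set down without dropping them, and stand the green-capped spice jar from beside them in the green bay of the wooden caddy and the pepper shaker in its white bay, both upright on the bay's floor. Leave the small red-lidded jar that stands among these things where it is.

Things in the scene. Friction and masses are not known exactly. Their poses are not given: they have to be found in the camera images.
- spice_a: spice jar with GREEN cap at the front of the worktop (another stands far back, not part of the job), loose, round, upright: glass body 43 mm across up to 85 mm, cap 45 mm across from 85 to 106 mm; 110 g. Origin at the centre of its underside, z up the jar.
- pepper_shaker: pepper shaker with grey domed pierced top, loose, round, upright: body 44 mm across up to 66 mm, top narrowing to 34 mm across from there to 90 mm; 100 g; it leans about 3 degrees as it stands. Origin at the centre of its underside, z up the jar.
- braised_egg_a_mid (a point): brown braised egg, 43 mm thick and 54 mm long, 55 g; this point is the middle of the egg; it lies on its side, its long axis is y (level), so grasp level across the thickness, square to y. Both eggs are alike; they roll easily. At start on the worktop, middle about 20 mm up.
- braised_egg_b_mid (a point): brown braised egg, 43 mm thick and 54 mm long, 55 g; this point is the middle of the egg; it lies on its side, its long axis is y (level), so grasp level across the thickness, square to y. Both eggs are alike; they roll easily. At start on the worktop, middle about 20 mm up.
- jar_caddy: low wooden caddy with two open square bays side by side, 74 (x) by 142 (y) by 32 mm high, fixed to the worktop but at a new place and turned any way at each start. Walls 6 mm, floor 6 mm thick; each bay 62 mm square inside. Origin at the centre of its underside. The bay with GREEN floor and rim has its centre at y = +34 mm, the bay with WHITE floor and rim at y = -34 mm (x = 0 for both).
- egg_dish: shallow round pale steel dish (looks almost white), 138 mm across the rim, 17 mm high, fixed to the worktop at a new place each start; flat floor about 98 mm across, 2 mm thick, sides sloping outward from there to the rim. Origin at the centre of its underside.
- chilli_jar: jar of red chilli with RED lid, 58 mm across, 87 mm high, 0.3 kg, loose, upright among the things to be sorted; a bystander that must stay where it stands. Origin at the centre of its underside. A fixed high shelf on a post overhangs the worktop behind all these things, about 0.5 m up: keep the arm in front of it by moving straight over the worktop.

How it is judged:
At the end, for the whole second after the job is handed in: Spice jar in the green bay, pepper shaker in the white, each upright (0.15 rad) on its floor (underside below 12 mm), within 15 mm of the bay centre in x and y; each egg's middle is within 50 mm of the dish centre and below 40 mm height; all at rest; chilli jar within 25 mm of its place (x of spice_a in the frame of jar_caddy between -0.015 and 0.015 m and y of spice_a in the frame of jar_caddy between 0.019 and 0.049 m and z of each of spice_a, pepper_shaker in the frame of jar_caddy below 0.012 m and angle between each of spice_a, pepper_shaker's own z axis and vertical below 0.15 rad and linear speed of each of spice_a, pepper_shaker below 0.02 m/s and x of pepper_shaker in the frame of jar_caddy between -0.015 and 0.015 m and y of pepper_shaker in the frame of jar_caddy between -0.049 and -0.019 m and horizontal distance between each of braised_egg_a_mid, braised_egg_b_mid and egg_dish below 0.05 m and height (world z) of each of braised_egg_a_mid, braised_egg_b_mid below 0.04 m and linear speed of each of braised_egg_a, braised_egg_b below 0.03 m/s); the robot touches nothing.
It fails at once if the red-lidded jar is moved more than 25 mm or tipped (distance of chilli_jar from where it was at the start of the episode above 0.025 m or angle between chilli_jar's own z axis and vertical above 0.3 rad).
It fails at once if an egg is dropped (falls free for more than about 3 cm) (linear speed of braised_egg_a above 0.75 m/s and contact force between the fingers and braised_egg_a below 0.05 N).
It fails at once if an egg is dropped (falls free for more than about 3 cm) (linear speed of braised_egg_b above 0.75 m/s and contact force between the fingers and braised_egg_b below 0.05 N).
It also fails if it takes over 144 s, if anything falls off the work surface, if the arm or the gripper's body presses on something with over 40 N, if the wrist force passes 120 N, or if a joint passes its speed limit or range.

ROBOT

A 6-joint arm with a two-finger parallel gripper is mounted at the origin on a cart in front of the work surface, level with it; the furniture and walls round the work are solid. World frame = base frame: x ahead of the robot, y to its left, z up, the work surface at z = 0. Lengths are in m, angles in rad, forces in N, time in s.
With the tool pointing down it reaches from about 0.275 to 0.825 m from the base axis. Payload 5.2 kg.
Tool frame: the origin (TCP) lies at the very end of the fingers, on their centre line; the grasp point (between the pads) lies 19 mm behind it; z points along the fingers, y is the line along which they close (so a half turn about z gives the same grasp; the last joint's range is limited). The gripper opens to 93 mm and grips with 3 to 60 N. Pads are 15 mm wide; open, the fingers measure 128 mm over their backs; the gripper's body (75 mm by 188 mm) begins 65 mm behind the grasp point.
Start: joints at [0.907, 0.259, 1.535, -0, 1.348, -0.203], TCP at [0.245, 0.493, 0.219] pointing down, gripper open.
Joint ranges: [-3.14, 3.14], [-0.91, 2.08], [0.19, 2.58], [-1.22, 4.36], [0.22, 2.71], [-3.12, 3.12]. Speed limits (rad/s): [2.57, 2.57, 3.14, 3.14, 3.14, 3.14].

INTERFACE

Orientations are given as a rotation vector (axis times angle).
In Python, from cell import ctrl, viewer gives the robot as it stands.
- The arm moves only by the tool servo_tool, never from a script. Its argument "steps" is a list of rows, each a list of 3 entries, a list of its own where there are three numbers: the shift along the world's x, y, z in m, then the turn, a rotation vector about the world's x, y, z in degrees, then the opening in per cent of the stroke, from 0 (shut) to 100 (fully open). In form: [[[tx, ty, tz], [rx, ry, rz], hand], ...]. A call has 1 to 20 rows; each row is the pose to reach, as a shift and turn from the pose commanded when the call began; what a row does not reach only later rows make up. A row lasts 1/12 s, in which the tool goes at most 41.7 mm and 7.16 degrees, less where a joint would pass 70% of its speed; a pose out of reach is approached as far as the arm can. A call with a gripper value outside its range is refused whole. The fingers move at their own pace and stop on an object; "squeeze" is the grip in N (left out, the last holds). Time passes only in rows, so rows that repeat a pose let the fingers close. It gives the time, the measured TCP pose, the force, the opening and the grip force at its end, in the units of the state.
- ctrl.get_state(): the state, without advancing time (a new reading comes with each control period).
- viewer.read_camera(name): name is "scene" or "top"; returns (picture, depth): 480x640x3 uint8, red, green, blue; 480x640 float32, m along the optical axis (not along the pixel's ray), 0 where there is no reading.
- viewer.camera_info(name): a dict with "fx", "fy", "cx", "cy" (pixels), "dist" ([k1, k2, p1, p2, k3] as OpenCV has them; the pictures are not rectified), "rvec" (rotation vector, rad) and "tvec" (3), from world to camera coordinates, as OpenCV has them. Camera axes: x right, y down, z forward; pixel columns grow to the right and rows downward; lengths in m; the calibration is good to about 2 mm. A picture is of the moment at which its call begins. camera_info takes no time and is no camera call.
- ctrl.finish_job(): hands the job in; it is judged then, once.
The state is a dict: "t": time; "joint_positions": joint angles; "qd": joint speeds; "effort": joint torques, N m; "tcp_pos": TCP position; "tcp_rot": TCP orientation; "ft_force": force on the tool from outside, world axes, zero at the start; "torque": the same for the moment, N m; "grip_width": finger opening in m; "grasp_force": force on a finger pad.
Only numpy, scipy, OpenCV 4.12 (cv2) and the standard library are available. Lean on these libraries where they do the work, as an engineer would, in place of code of your own. Each camera call takes 0.05 s, during which the arm holds its last target. There are 200 camera calls.

## Working session

There is one attempt and no reset: what is moved stays moved. The work goes in short steps, Python scripts to look and compute and a tool call to move; the robot and the scene stay as the last step left them, time stands still between calls to the robot, and variables do not carry over. Pictures are saved under pics/ and viewed, at most 14 in all, crops included, and the job is handed in when it is done.

Besides the shell and the picture viewer there is one more tool, called after "Call:" in YAML: its name, and indented under it one key for each argument. servo_tool: Moves the arm, as the interface text tells. Its arguments: {"type":"object","properties":{"steps":{"type":"array"},"squeeze":{"type":"number"}},"required":["steps"]}

```bash
mkdir -p pics; cat > h.py <<'E'
import numpy as np, cv2
from cell import ctrl, viewer
def look(n,fn):
    p,d=viewer.read_camera(n); cv2.imwrite(f'pics/{fn}.png',p[:,:,::-1]); np.save(f'pics/{fn}.npy',d); return p,d
def world(n,d):
    c=viewer.camera_info(n); K=np.array([[c['fx'],0,c['cx']],[0,c['fy'],c['cy']],[0,0,1.]])
    v,u=np.mgrid[:480,:640]; q=cv2.undistortPoints(np.stack([u.ravel(),v.ravel()],1).astype(np.float64)[:,None],K,np.array(c['dist'],float))[:,0]
    P=np.c_[q,np.ones(len(q))]*d.reshape(-1,1).astype(float)
    R=cv2.Rodrigues(np.array(c['rvec'],float))[0]
    return ((P-np.array(c['tvec']).ravel())@R).reshape(480,640,3)
E
python3 - <<'E'
from h import *
for n in('top','scene'):
    p,d=look(n,n+'1'); c=viewer.camera_info(n); R=cv2.Rodrigues(np.array(c['rvec'],float))[0]; print(n,-R.T@np.array(c['tvec']).ravel(),R[2])
s=ctrl.get_state(); print(s['t'],s['tcp_pos'],s['tcp_rot'],s['grip_width'])
E
```

```text
top [0.40044813 0.06911682 1.05398872] [ 1.12580844e-01 -5.82518640e-04 -9.93642398e-01]
scene [ 0.20541166 -0.5099029   0.72361789] [ 0.32159794  0.61078179 -0.72354708]
0.1 [0.24425221 0.49224638 0.21791647] [-7.17312105e-01 -3.05792738e+00  2.33527495e-03] 0.09270065942872674
```

View pics/top1.png

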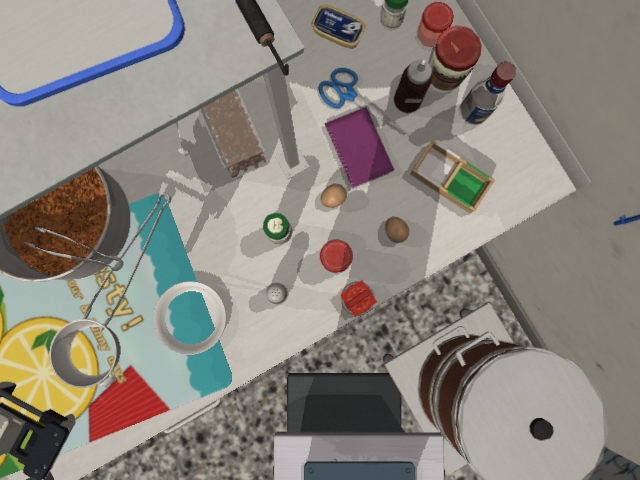

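View pics/scene1.png

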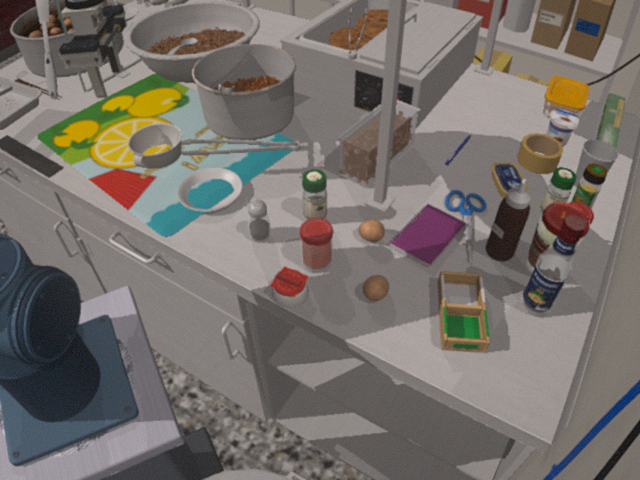

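Top view: spice jar cap (277,228), pepper (276,292), eggs (333,195) and (397,229), chilli lid (336,256), caddy with the white bay around (440,167) and the green bay around (467,186), and dish (190,318). Next I'll measure from depth.

```bash
cat > m.py <<'E'
from h import *
import sys
def blob(W,u,v,zlo,zhi,r):
    c=W[v,u,:2]; m=(W[...,2]>zlo)&(W[...,2]<zhi)&(np.hypot(W[...,0]-c[0],W[...,1]-c[1])<r); return W[m]
if __name__=='__main__':
    W=world('top',np.load('pics/top1.npy')); np.set_printoptions(precision=4,suppress=True)
    print('table z',W[300,250],W[250,440])
    for n,u,v,lo,hi,r in [('spice',277,228,.095,.12,.04),('pepper',276,292,.06,.1,.04),('chilli',336,256,.07,.1,.05),('eggA',333,195,.008,.06,.045),('eggB',397,229,.008,.06,.045),('redbowl',358,298,.01,.1,.06),('caddy',452,177,.022,.045,.09),('dish',190,318,.008,.03,.09)]:
        P=blob(W,u,v,lo,hi,r); b=cv2.minAreaRect((P[:,:2]*1000).astype(np.float32)); 
        (cx,cy),rad=cv2.minEnclosingCircle((P[:,:2]*1000).astype(np.float32))
        e,V=np.linalg.eigh(np.cov(P[:,:2].T))
        print(n,len(P),'mean',P.mean(0),'zmax',P[:,2].max(),'rect',np.round(b[0],1),np.round(b[1],1),round(b[2],1),'circ',round(cx,1),round(cy,1),round(rad,1),'axis',np.degrees(np.arctan2(V[1,1],V[0,1])).round(1),2*np.sqrt(e)*1000)
    print('white',W[162,438],'green',W[184,468])
    p=cv2.imread('pics/top1.png'); cv2.imwrite('pics/crop1.png',cv2.resize(p[160:340,230:500],None,fx=2.9,fy=2.9,interpolation=cv2.INTER_CUBIC))
E
python3 m.py
```

```text
table z [ 0.4009  0.2069 -0.0006] [ 0.4986 -0.16    0.0006]
spice 539 mean [0.531  0.1505 0.106 ] zmax 0.11099644248725894 rect [531.4 150.9] [44.2 44.2] 88.7 circ 531.8 150.7 22.9 axis -154.3 [22.9116 23.1436]
pepper 300 mean [0.4144 0.1509 0.085 ] zmax 0.09349141966384153 rect [414.3 151.4] [32.9 32.7] 46.2 circ 414.4 151.8 17.4 axis -161.1 [17.0829 17.428 ]
chilli 840 mean [0.4803 0.0439 0.0866] zmax 0.09204408405564951 rect [480.4  44. ] [56.8 56.7] 45.6 circ 480.9 43.8 29.4 axis 62.8 [29.1478 29.2834]
eggA 483 mean [0.5989 0.0472 0.0353] zmax 0.047299682474278834 rect [606.2  43.7] [44.6 61.2] 61.9 circ 605.2 41.3 34.3 axis 118.6 [20.9951 26.8191]
eggB 487 mean [ 0.5343 -0.0714  0.0355] zmax 0.04843394632020796 rect [536.  -72.3] [49.8 42.8] 44.9 circ 536.0 -71.0 26.1 axis -152.9 [21.0926 25.9769]
redbowl 941 mean [0.4069 0.0032 0.0353] zmax 0.08965877815498065 rect [417.9   8. ] [91.2 62.2] 26.9 circ 417.5 9.3 46.2 axis -150.1 [31.3067 37.0131]
caddy 962 mean [ 0.64   -0.1822  0.0307] zmax 0.038660700133186954 rect [ 641.  -180.9] [141.6  75. ] 55.9 circ 641.2 -181.3 78.6 axis 55.8 [58.8228 91.7938]
dish 1678 mean [0.3666 0.3227 0.0144] zmax 0.023362260718399943 rect [368.  323.8] [150.4 136.9] 89.5 circ 368.2 328.3 79.7 axis 128.4 [87.9549 88.2223]
white [ 0.6715 -0.1583  0.0075] green [ 0.6277 -0.216   0.008 ]
```

View pics/crop1.png

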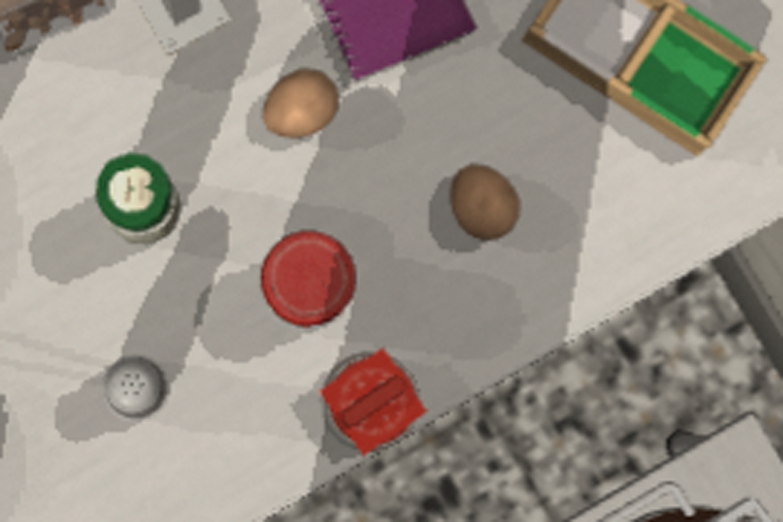

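Heights and sizes match the given ones. The chilli jar is at (0.480, 0.044), and a red clip jar at about (0.407, 0.003) is a second obstacle. I'll refine the eggs, dish and caddy, and check for tall things nearby.

```bash
cat > m2.py <<'E'
from m import *
from scipy.optimize import least_squares
np.set_printoptions(precision=4,suppress=True)
s=ctrl.get_state(); R=cv2.Rodrigues(np.array(s['tcp_rot'],float))[0]; print('tool y angle',np.degrees(np.arctan2(R[1,1],R[0,1])),R[:,2])
Ws={n:world(n,np.load(f'pics/{n}1.npy')) for n in('top','scene')}
for n,c in(('eggA',(.600,.046)),('eggB',(.535,-.071))):
    for cam,W in Ws.items():
        Q=W.reshape(-1,3); P=Q[(Q[:,2]>.018)&(Q[:,2]<.06)&(np.hypot(Q[:,0]-c[0],Q[:,1]-c[1])<.036)]
        def f(p):
            d=P-[p[0],p[1],p[3]]; a=np.cos(p[2])*d[:,0]+np.sin(p[2])*d[:,1]; b=-np.sin(p[2])*d[:,0]+np.cos(p[2])*d[:,1]
            return np.sqrt((a/.027)**2+(b/.0215)**2+(d[:,2]/.0215)**2)-1
        r=min((least_squares(f,[*c,t,.0215],loss='soft_l1',f_scale=.1) for t in(0,.8,1.6,2.4)),key=lambda r:r.cost)
        print(n,cam,len(P),r.x[:2],'long axis deg',np.degrees(r.x[2])%180,'z',r.x[3],r.cost)
Q=Ws['top'].reshape(-1,3)
P=Q[(Q[:,2]>.013)&(Q[:,2]<.022)&(np.hypot(Q[:,0]-.367,Q[:,1]-.323)<.085)]
r=least_squares(lambda p:np.hypot(P[:,0]-p[0],P[:,1]-p[1])-p[2],[.367,.323,.066],loss='soft_l1',f_scale=.003); print('dish',r.x)
for cam in Ws:
  Q=Ws[cam].reshape(-1,3)
  for n,c,h,rad in(('white',(.660,-.153),.1,.13),('green',(.622,-.209),.1,.13),('dish',(.368,.323),.08,.16),('eggA',(.603,.045),.08,.15),('eggB',(.535,-.071),.08,.15)):
    m=(Q[:,2]>h)&(Q[:,2]<.45)&(np.hypot(Q[:,0]-c[0],Q[:,1]-c[1])<rad); T=Q[m]
    if len(T): 
        i=np.argsort(np.hypot(*(T[:,:2]-c).T))[::max(1,len(T)//4)]; print(cam,n,len(T),(np.c_[T[i],np.hypot(*(T[i,:2]-c).T)]).tolist())
Q=Ws['top'].reshape(-1,3); T=Q[(Q[:,2]>.4)]; print('high', len(T), T.min(0)); print(Ws['top'][50,298],Ws['top'][150,100])
E
python3 m2.py
```

```text
tool y angle 63.59711147428378 [-0.001  -0.0013 -1.    ]
eggA top 479 [0.6025 0.0449] long axis deg 118.97890193875864 z 0.021490224020536852 0.8525493556091343
eggA scene 446 [0.6023 0.0486] long axis deg 98.73891684619522 z 0.023435610653091212 0.7898632675560943
eggB top 485 [ 0.5343 -0.0746] long axis deg 29.978344293358088 z 0.021629850199156902 0.9883584235348339
eggB scene 531 [ 0.5359 -0.0724] long axis deg 36.40290743778732 z 0.023129883713290014 0.6988685918843537
dish [0.368  0.3184 0.0646]
top white 1042 [[0.748068713965044, -0.2121835059815596, 0.11622886290106613, 0.10610742556355818], [0.7639200539118516, -0.2071306772072234, 0.12318259261690298, 0.11717298246590273], [0.7664620849710926, -0.21237869746440535, 0.15372367040683466, 0.12190162119086649], [0.7701338926213849, -0.2135952702876492, 0.19976042568024838, 0.12570306712714688], [0.7566777416319209, -0.23987150316440545, 0.1425815738711257, 0.12997401197582445]]
top green 145 [[0.7438523159582388, -0.22330246562646178, 0.1024017729544507, 0.12268882356344675], [0.7461002555932885, -0.2265448361081111, 0.12189366
[... 3013 characters left out ...]
732], [0.5483259482625804, 0.14505498989872934, 0.10609064959380661, 0.11401865170673113], [0.45301891964777224, 0.04314653615008808, 0.08220438162176996, 0.14999253245366692]]
scene eggB 675 [[0.4890071310774521, 0.015267901860555804, 0.08011893982211807, 0.09776244106582632], [0.4749703532209307, 0.02530167799088085, 0.08783454966305201, 0.11347938877293594], [0.4917321614532299, 0.046087212956096565, 0.08799185499274194, 0.12482596400723558], [0.4722248865220814, 0.050062021066341174, 0.08888672086351232, 0.13636982003666645], [0.4866420260182327, 0.07062167130765735, 0.08870640721370084, 0.14965023030919605]]
high 42313 [0.4004 0.0691 0.4002]
[0.6569 0.0946 0.5184] [0.5505 0.2939 0.5182]
```

Call:
servo_tool:
  steps:
    - [[0.17,-0.341,0],[0,0,-8],100]
    - [[0.17,-0.341,0],[0,0,-8],100]
    - [[0.17,-0.341,0],[0,0,-8],100]
    - [[0.17,-0.341,0],[0,0,-8],100]
    - [[0.17,-0.341,0],[0,0,-8],100]
    - [[0.17,-0.341,0],[0,0,-8],100]
    - [[0.17,-0.341,0],[0,0,-8],100]
    - [[0.17,-0.341,0],[0,0,-8],100]
    - [[0.17,-0.341,0],[0,0,-8],100]
    - [[0.17,-0.341,0],[0,0,-8],100]
    - [[0.17,-0.341,0],[0,0,-8],100]
    - [[0.17,-0.341,0],[0,0,-8],100]
    - [[0.17,-0.341,-0.04],[0,0,-8],100]
    - [[0.17,-0.341,-0.08],[0,0,-8],100]
    - [[0.17,-0.341,-0.1],[0,0,-8],100]
    - [[0.17,-0.341,-0.1],[0,0,-8],100]
    - [[0.17,-0.341,-0.1],[0,0,-8],100]
  squeeze: 15

```text
t: 1.52
tcp_pos: [0.413, 0.1532, 0.1182]
tcp_rot: [-0.924, -3.0, 0.001]
ft_force: [-0.7, 0.0, -0.1]
grip_width: 0.0929
grasp_force: 0.0
```

```bash
python3 - <<'E'
from m import *
np.set_printoptions(precision=3,suppress=True)
for cam in('top','scene'):
    Q=world(cam,np.load(f'pics/{cam}1.npy')).reshape(-1,3)
    T=Q[(Q[:,2]>.1)&(Q[:,2]<.42)&(np.hypot(Q[:,0]-.68,Q[:,1]-.13)<.06)]; print(cam,'post',np.percentile(T,[2,98],axis=0),cv2.minAreaRect((T[:,:2]*1000).astype(np.float32)))
    c=np.array([.368,.3184]);a=np.radians(42)
    T=Q[(Q[:,2]>.06)&(Q[:,2]<.25)&(np.hypot(*(Q[:,:2]-c).T)<.2)]
    D=T[:,:2]-c; ang=np.degrees(np.arctan2(D[:,1],D[:,0]));r=np.hypot(*D.T)
    for b in range(-180,180,20):
        m=(ang>=b)&(ang<b+20)
        if m.any(): i=np.argmin(np.where(m,r,9)); print(b,m.sum(),r[i],T[i])
E
```

```text
top post [[0.658 0.115 0.101]
 [0.683 0.186 0.416]] ((668.115478515625, 156.20794677734375), (78.6348876953125, 32.165260314941406), 68.73918914794922)
-100 1 0.17107723909352895 [0.397 0.15  0.062]
-80 299 0.15635777651248636 [0.412 0.168 0.079]
20 229 0.1112306083858902 [0.454 0.389 0.187]
40 780 0.10871056515286372 [0.449 0.391 0.186]
60 205 0.17930448930810317 [0.457 0.474 0.146]
120 33 0.18367300397990546 [0.228 0.437 0.226]
140 17 0.18272125999237507 [0.226 0.433 0.229]
scene post [[0.658 0.115 0.103]
 [0.685 0.177 0.415]] ((673.8027954101562, 151.11924743652344), (77.65078735351562, 30.999170303344727), 84.13384246826172)
-100 5 0.17081503455803088 [0.398 0.15  0.08 ]
-80 330 0.15769740481113584 [0.404 0.165 0.082]
20 245 0.11220373578190553 [0.455 0.389 0.184]
40 897 0.1083821947597625 [0.448 0.392 0.185]
60 268 0.1782308497152054 [0.454 0.474 0.141]
120 34 0.18188091100425788 [0.23  0.437 0.242]
140 94 0.1817363656086546 [0.227 0.433 0.24 ]
```

Call:
servo_tool:
  steps:
    - [[0.001,-0.002,-0.03],[0,0,0],100]
    - [[0.001,-0.002,-0.06],[0,0,0],100]
    - [[0.001,-0.002,-0.083],[0,0,0],100]
    - [[0.001,-0.002,-0.083],[0,0,0],100]
    - [[0.001,-0.002,-0.083],[0,0,0],30]
    - [[0.001,-0.002,-0.083],[0,0,0],30]
    - [[0.001,-0.002,-0.083],[0,0,0],30]
    - [[0.001,-0.002,-0.083],[0,0,0],30]
    - [[0.001,-0.002,-0.083],[0,0,0],30]
    - [[0.001,-0.002,-0.083],[0,0,0],30]
    - [[0.001,-0.002,-0.083],[0,0,0],30]
    - [[0.001,-0.002,-0.083],[0,0,0],30]
  squeeze: 15

```text
t: 2.52
tcp_pos: [0.4157, 0.1497, 0.0359]
tcp_rot: [0.929, 3.001, 0.0]
ft_force: [0.4, 1.0, 0.8]
grip_width: 0.0438
grasp_force: 0.5
```

Call:
servo_tool:
  steps:
    - [[0,0,0],[0,0,0],25]
    - [[0,0,0],[0,0,0],25]
    - [[0,0,0],[0,0,0],25]
    - [[0,0,0.03],[0,0,0],25]
    - [[0,0,0.07],[0,0,0],25]
    - [[0,0,0.11],[0,0,0],25]
    - [[0,0,0.15],[0,0,0],25]
    - [[0.02,-0.025,0.15],[0,0,0],25]
    - [[0.045,-0.055,0.15],[0,0,0],25]
    - [[0.07,-0.087,0.15],[0,0,0],25]
    - [[0.095,-0.118,0.15],[0,0,0],25]
    - [[0.12,-0.149,0.15],[0,0,0],25]
    - [[0.145,-0.18,0.15],[0,0,0],25]
    - [[0.17,-0.211,0.15],[0,0,0],25]
    - [[0.195,-0.242,0.15],[0,0,0],25]
    - [[0.22,-0.273,0.15],[0,0,0],25]
    - [[0.244,-0.303,0.15],[0,0,0],25]
    - [[0.244,-0.303,0.15],[0,0,0],25]
    - [[0.244,-0.303,0.15],[0,0,0],25]
    - [[0.244,-0.303,0.15],[0,0,0],25]
  squeeze: 15

```text
t: 4.18
tcp_pos: [0.6586, -0.153, 0.1843]
tcp_rot: [-0.929, -2.998, -0.001]
ft_force: [-0.2, -0.4, -0.7]
grip_width: 0.0391
grasp_force: 14.8
```

```bash
python3 - <<'E'
from h import *
p,d=look('scene','s2'); cv2.imwrite('pics/s2c.png',cv2.resize(p[100:360,330:630,::-1],None,fx=2,fy=2))
s=ctrl.get_state(); print(s['tcp_pos'],s['grip_width'],s['grasp_force'])
E
```

```text
[ 0.65858557 -0.15237044  0.18491073] 0.03907392405525469 14.768780119811709
```

View pics/s2c.png

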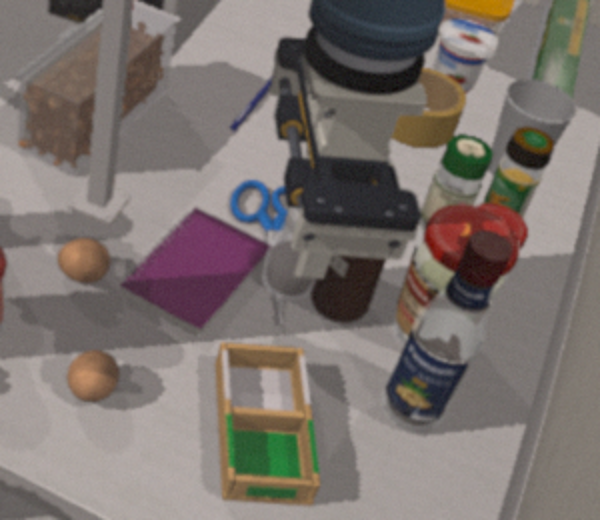

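The shaker, at (290,270) in the crop, is held under the fingers. The width of 39 mm is less than its 44 mm body, so I'll check how it hangs.

```bash
python3 - <<'E'
from h import *
np.set_printoptions(precision=3,suppress=True)
p=cv2.imread('pics/s2.png'); cv2.imwrite('pics/s2d.png',cv2.resize(p[165:265,425:545],None,fx=5,fy=5,interpolation=cv2.INTER_CUBIC))
W=world('scene',np.load('pics/s2.npy')); Q=W.reshape(-1,3)
for z in np.arange(.10,.24,.01):
    m=(Q[:,2]>z)&(Q[:,2]<z+.01)&(np.hypot(Q[:,0]-.6586,Q[:,1]+.153)<.04); T=Q[m]
    if len(T): print(round(z,2),len(T),T.min(0)[:2],T.max(0)[:2])
E
```

```text
0.15 77 [ 0.634 -0.169] [ 0.664 -0.139]
0.16 111 [ 0.633 -0.171] [ 0.663 -0.136]
0.17 116 [ 0.632 -0.172] [ 0.658 -0.136]
0.18 107 [ 0.632 -0.172] [ 0.648 -0.132]
0.19 133 [ 0.633 -0.186] [ 0.647 -0.136]
0.2 135 [ 0.632 -0.186] [ 0.648 -0.138]
0.21 94 [ 0.631 -0.187] [ 0.647 -0.14 ]
0.22 48 [ 0.632 -0.187] [ 0.644 -0.141]
0.23 20 [ 0.64  -0.154] [ 0.645 -0.144]
```

View pics/s2d.png

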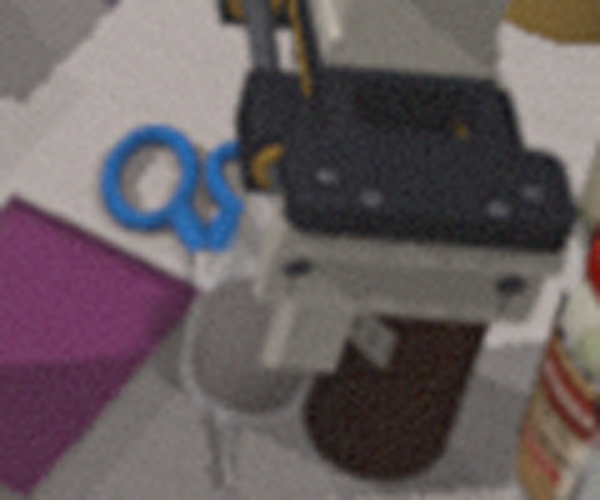

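The shaker hangs upright with its bottom at about 0.15, as it should, so I'll lower it into the white bay.

Call:
servo_tool:
  steps:
    - [[0.004,0,-0.03],[0,0,0],25]
    - [[0.004,0,-0.06],[0,0,0],25]
    - [[0.004,0,-0.09],[0,0,0],25]
    - [[0.004,0,-0.11],[0,0,0],25]
    - [[0.004,0,-0.12],[0,0,0],25]
    - [[0.004,0,-0.127],[0,0,0],25]
    - [[0.004,0,-0.133],[0,0,0],25]
    - [[0.004,0,-0.138],[0,0,0],25]
    - [[0.004,0,-0.141],[0,0,0],25]
    - [[0.004,0,-0.141],[0,0,0],25]
    - [[0.004,0,-0.141],[0,0,0],25]
  squeeze: 15

```text
t: 5.15
tcp_pos: [0.664, -0.1535, 0.0454]
tcp_rot: [0.929, 3.0, -0.0]
ft_force: [-0.2, -0.4, -1.0]
grip_width: 0.0397
grasp_force: 14.8
```

Call:
servo_tool:
  steps:
    - [[-0.001,0,-0.0015],[0,0,0],25]
    - [[-0.001,0,-0.003],[0,0,0],25]
    - [[-0.001,0,-0.004],[0,0,0],25]
    - [[-0.001,0,-0.004],[0,0,0],25]
    - [[-0.001,0,-0.004],[0,0,0],25]

```text
t: 5.57
tcp_pos: [0.6631, -0.1537, 0.0418]
tcp_rot: [0.929, 2.999, -0.0]
ft_force: [-0.9, 0.6, 6.6]
grip_width: 0.0393
grasp_force: 15.2
```

Call:
servo_tool:
  steps:
    - [[0,0,0],[0,0,0],65]
    - [[0,0,0],[0,0,0],65]
    - [[0,0,0],[0,0,0],65]
    - [[0,0,0],[0,0,0],65]
    - [[0,0,0],[0,0,0],65]
    - [[0,0,0.03],[0,0,0],65]
    - [[0,0,0.065],[0,0,0],65]
    - [[0,0,0.1],[0,0,0],80]
    - [[0,0,0.14],[0,0,0],100]
    - [[0,0,0.17],[0,0,0],100]
    - [[0,0,0.17],[0,0,0],100]

```text
t: 6.48
tcp_pos: [0.6659, -0.1546, 0.2193]
tcp_rot: [0.925, 2.988, -0.002]
ft_force: [0.0, -0.4, 1.2]
grip_width: 0.0823
grasp_force: 0.0
```

Call:
servo_tool:
  steps:
    - [[-0.012,0.028,0],[0,0,-7],100]
    - [[-0.024,0.056,0],[0,0,-14],100]
    - [[-0.036,0.084,0],[0,0,-21],100]
    - [[-0.048,0.112,0],[0,0,-28],100]
    - [[-0.06,0.14,0],[0,0,-35],100]
    - [[-0.072,0.168,0],[0,0,-42],100]
    - [[-0.084,0.196,0],[0,0,-49],100]
    - [[-0.096,0.224,0],[0,0,-56],100]
    - [[-0.108,0.252,0],[0,0,-63],100]
    - [[-0.12,0.28,0],[0,0,-70],100]
    - [[-0.132,0.304,0],[0,0,-77],100]
    - [[-0.132,0.304,0],[0,0,-84],100]
    - [[-0.132,0.304,0],[0,0,-90],100]
    - [[-0.132,0.304,0],[0,0,-90],100]
    - [[-0.132,0.304,-0.03],[0,0,-90],100]
    - [[-0.132,0.304,-0.06],[0,0,-90],100]
    - [[-0.132,0.304,-0.075],[0,0,-90],100]
    - [[-0.132,0.304,-0.075],[0,0,-90],100]
    - [[-0.132,0.304,-0.075],[0,0,-90],100]

```text
t: 8.07
tcp_pos: [0.5301, 0.1503, 0.1349]
tcp_rot: [-2.777, -1.467, 0.003]
ft_force: [1.2, -1.1, 0.6]
grip_width: 0.0931
grasp_force: 0.0
```

```bash
python3 - <<'E'
from h import *
np.set_printoptions(precision=4,suppress=True)
p,d=look('top','t3'); W=world('top',d); Q=W.reshape(-1,3)
T=Q[(Q[:,2]>.05)&(Q[:,2]<.12)&(np.hypot(Q[:,0]-.66,Q[:,1]+.153)<.05)]
print('pepper',len(T),T.mean(0),T.max(0),T.min(0),(T.max(0)+T.min(0))/2)
p2,d2=look('scene','s3'); cv2.imwrite('pics/s3c.png',cv2.resize(p2[130:370,230:530,::-1],None,fx=2.5,fy=2.5))
Q=world('scene',d2).reshape(-1,3); T=Q[(Q[:,2]>.03)&(Q[:,2]<.12)&(np.hypot(Q[:,0]-.66,Q[:,1]+.153)<.05)]; print('pepper scene',len(T),T.mean(0),T.max(0))
print(ctrl.get_state()['tcp_pos'])
E
```

```text
pepper 431 [ 0.6554 -0.1488  0.0809] [ 0.6754 -0.1316  0.1002] [ 0.6392 -0.1694  0.0502] [ 0.6573 -0.1505  0.0752]
pepper scene 1176 [ 0.6523 -0.1578  0.0584] [ 0.7078 -0.1052  0.0996]
[0.5316 0.1505 0.1368]
```

View pics/s3c.png

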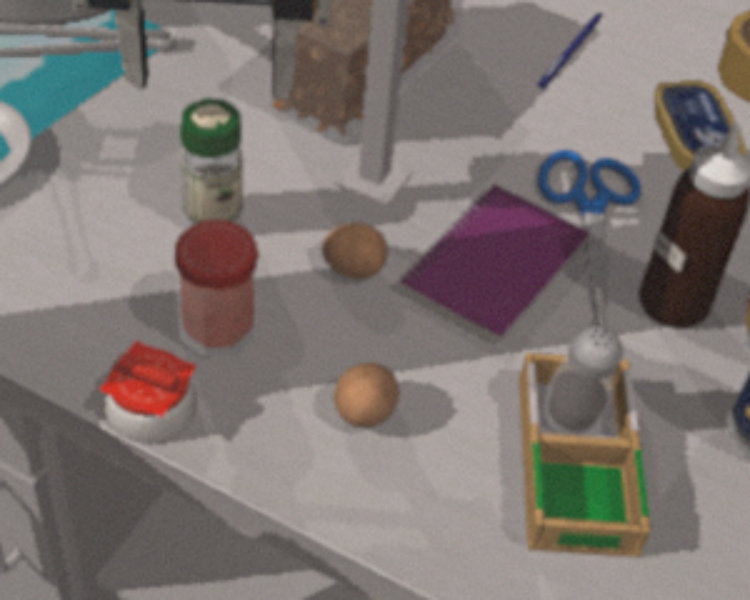

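The shaker stands upright in the white bay. Next is the spice jar.

Call:
servo_tool:
  steps:
    - [[0.001,0,-0.03],[0,0,0],100]
    - [[0.001,0,-0.06],[0,0,0],100]
    - [[0.001,0,-0.09],[0,0,0],100]
    - [[0.001,0,-0.09],[0,0,0],100]
    - [[0.001,0,-0.09],[0,0,0],25]
    - [[0.001,0,-0.09],[0,0,0],25]
    - [[0.001,0,-0.09],[0,0,0],25]
    - [[0.001,0,-0.09],[0,0,0],25]
    - [[0.001,0,-0.09],[0,0,0],25]
    - [[0.001,0,-0.09],[0,0,0],25]
    - [[0.001,0,-0.09],[0,0,0],25]
    - [[0.001,0,-0.09],[0,0,0],25]
    - [[0.001,0,-0.09],[0,0,0],25]
    - [[0.001,0,-0.09],[0,0,0],25]
    - [[0.001,0,-0.09],[0,0,0],25]
    - [[0.001,0,-0.09],[0,0,0],25]
  squeeze: 15

```text
t: 9.5
tcp_pos: [0.5317, 0.1507, 0.0459]
tcp_rot: [2.779, 1.465, 0.0]
ft_force: [-0.7, 1.8, 4.2]
grip_width: 0.0454
grasp_force: 15.0
```

Call:
servo_tool:
  steps:
    - [[0,0,0.03],[0,0,0],25]
    - [[0,0,0.07],[0,0,0],25]
    - [[0,0,0.11],[0,0,0],25]
    - [[0,0,0.14],[0,0,0],25]
    - [[0.007,-0.028,0.14],[0,0,0],25]
    - [[0.015,-0.06,0.14],[0,0,0],25]
    - [[0.023,-0.092,0.14],[0,0,0],25]
    - [[0.031,-0.124,0.14],[0,0,0],25]
    - [[0.039,-0.156,0.14],[0,0,0],25]
    - [[0.047,-0.188,0.14],[0,0,0],25]
    - [[0.055,-0.22,0.14],[0,0,0],25]
    - [[0.063,-0.252,0.14],[0,0,0],25]
    - [[0.071,-0.284,0.14],[0,0,0],25]
    - [[0.079,-0.316,0.14],[0,0,0],25]
    - [[0.086,-0.345,0.14],[0,0,0],25]
    - [[0.09,-0.36,0.14],[0,0,0],25]
    - [[0.09,-0.36,0.14],[0,0,0],25]
    - [[0.09,-0.36,0.14],[0,0,0],25]
    - [[0.09,-0.36,0.14],[0,0,0],25]

```text
t: 11.08
tcp_pos: [0.6211, -0.2079, 0.1851]
tcp_rot: [-2.777, -1.465, 0.001]
ft_force: [-0.2, 0.8, -1.6]
grip_width: 0.0454
grasp_force: 15.0
```

```bash
python3 - <<'E'
from h import *
np.set_printoptions(precision=4,suppress=True)
s=ctrl.get_state(); t=np.array(s['tcp_pos']); print(t,s['grip_width'],s['grasp_force'])
p,d=look('scene','s4'); Q=world('scene',d).reshape(-1,3)
for z in np.arange(t[2]-.06,t[2]+.07,.01):
    T=Q[(Q[:,2]>z)&(Q[:,2]<z+.01)&(np.hypot(Q[:,0]-t[0],Q[:,1]-t[1])<.035)]
    if len(T): print(z.round(3),len(T),T.min(0)[:2]-t[:2],T.max(0)[:2]-t[:2])
# caddy recheck from scene
T=Q[(Q[:,2]>.024)&(Q[:,2]<.042)&(np.hypot(Q[:,0]-.641,Q[:,1]+.181)<.085)]; print(cv2.minAreaRect((T[:,:2]*1000).astype(np.float32)))
E
```

```text
[ 0.6211 -0.2079  0.1851] 0.04540355337449267 14.989865901293342
0.135 38 [-0.0225 -0.022 ] [0.0087 0.0131]
0.145 117 [-0.0235 -0.0224] [0.0098 0.016 ]
0.155 147 [-0.024  -0.0237] [0.0101 0.0185]
0.165 151 [-0.0242 -0.0248] [0.0103 0.0164]
0.175 152 [-0.024  -0.0248] [0.0193 0.0129]
0.185 214 [-0.0319 -0.0266] [0.0225 0.0121]
0.195 238 [-0.033 -0.027] [0.0231 0.0127]
0.205 274 [-0.0325 -0.0267] [0.0228 0.0132]
0.215 248 [-0.0327 -0.027 ] [0.0242 0.0126]
0.225 265 [-0.0328 -0.0268] [0.0232 0.0129]
0.235 299 [-0.0332 -0.0273] [0.0226 0.0206]
0.245 472 [-0.0329 -0.0269] [0.024  0.0209]
0.255 31 [ 0.0142 -0.0256] [ 0.0263 -0.0062]
((639.3763427734375, -182.3870849609375), (143.6459503173828, 75.28343200683594), 55.58502960205078)
```

Call:
servo_tool:
  steps:
    - [[0.001,-0.001,-0.03],[0,0,0],25]
    - [[0.001,-0.001,-0.06],[0,0,0],25]
    - [[0.001,-0.001,-0.09],[0,0,0],25]
    - [[0.001,-0.001,-0.11],[0,0,0],25]
    - [[0.001,-0.001,-0.12],[0,0,0],25]
    - [[0.001,-0.001,-0.126],[0,0,0],25]
    - [[0.001,-0.001,-0.129],[0,0,0],25]
    - [[0.001,-0.001,-0.132],[0,0,0],25]
    - [[0.001,-0.001,-0.134],[0,0,0],25]
    - [[0.001,-0.001,-0.134],[0,0,0],25]
    - [[0.001,-0.001,-0.134],[0,0,0],25]

```text
t: 12.05
tcp_pos: [0.623, -0.2107, 0.0526]
tcp_rot: [2.778, 1.464, 0.001]
ft_force: [-0.1, -0.9, -1.0]
grip_width: 0.0452
grasp_force: 15.0
```

Call:
servo_tool:
  steps:
    - [[0,0,-0.001],[0,0,0],25]
    - [[0,0,-0.002],[0,0,0],25]
    - [[0,0,-0.002],[0,0,0],25]
    - [[0,0,-0.002],[0,0,0],25]

```text
t: 12.38
tcp_pos: [0.6232, -0.2107, 0.0519]
tcp_rot: [2.777, 1.464, 0.002]
ft_force: [-2.5, 0.6, 8.4]
grip_width: 0.0452
grasp_force: 15.0
```

Call:
servo_tool:
  steps:
    - [[0,0,0],[0,0,0],68]
    - [[0,0,0],[0,0,0],68]
    - [[0,0,0],[0,0,0],68]
    - [[0,0,0],[0,0,0],68]
    - [[0,0,0],[0,0,0],68]
    - [[0,0,0.03],[0,0,0],68]
    - [[0,0,0.065],[0,0,0],68]
    - [[0,0,0.1],[0,0,0],80]
    - [[0,0,0.12],[0,0,0],100]
    - [[-0.02,0.032,0.12],[0,0,-6],100]
    - [[-0.04,0.064,0.12],[0,0,-6],100]
    - [[-0.06,0.096,0.12],[0,0,-6],100]
    - [[-0.088,0.137,0.12],[0,0,-6],100]
    - [[-0.088,0.137,0.1],[0,0,-6],100]
    - [[-0.088,0.137,0.07],[0,0,-6],100]
    - [[-0.088,0.137,0.05],[0,0,-6],100]
    - [[-0.088,0.137,0.05],[0,0,-6],100]
    - [[-0.088,0.137,0.05],[0,0,-6],100]

```text
t: 13.88
tcp_pos: [0.5339, -0.073, 0.0991]
tcp_rot: [-2.85, -1.317, 0.003]
ft_force: [0.3, 0.1, 0.7]
grip_width: 0.0931
grasp_force: 0.0
```

```bash
python3 - <<'E'
from h import *
np.set_printoptions(precision=4,suppress=True)
s=ctrl.get_state(); print(s['tcp_pos'])
p,d=look('top','t5'); W=world('top',d); Q=W.reshape(-1,3)
for n,c,h in(('spice',(.622,-.209),.1),('pepper',(.66,-.153),.075)):
    T=Q[(Q[:,2]>h)&(Q[:,2]<.12)&(np.hypot(Q[:,0]-c[0],Q[:,1]-c[1])<.035)]; print(n,len(T),(T.max(0)+T.min(0))/2,T.max(0))
cv2.imwrite('pics/t5c.png',cv2.resize(p[110:340,250:550,::-1],None,fx=2.5,fy=2.5))
E
```

```text
[ 0.5339 -0.073   0.0991]Traceback (most recent call last):
  File "<stdin>", line 6, in <module>
    return umr_maximum(a, axis, None, out, keepdims, initial, where)
ValueError: zero-size array to reduction operation maximum which has no identity
```

Call:
servo_tool:
  steps:
    - [[0.001,0,-0.025],[0,0,0],100]
    - [[0.001,0,-0.05],[0,0,0],100]
    - [[0.001,0,-0.07],[0,0,0],100]
    - [[0.001,0,-0.08],[0,0,0],100]
    - [[0.001,0,-0.087],[0,0,0],100]
    - [[0.001,0,-0.087],[0,0,0],80]
    - [[0.001,0,-0.087],[0,0,0],70]
    - [[0.001,0,-0.087],[0,0,0],60]
    - [[0.001,0,-0.087],[0,0,0],55]
    - [[0.001,0,-0.087],[0,0,0],50]
    - [[0.001,0,-0.087],[0,0,0],46]
    - [[0.001,0,-0.087],[0,0,0],42]
    - [[0.001,0,-0.087],[0,0,0],38]
    - [[0.001,0,-0.087],[0,0,0],34]
    - [[0.001,0,-0.087],[0,0,0],34]
    - [[0.001,0,-0.087],[0,0,0],34]
    - [[0.001,0,-0.087],[0,0,0],34]
    - [[0.001,0,-0.087],[0,0,0],34]
  squeeze: 8

```text
t: 15.43
tcp_pos: [0.5356, -0.0734, 0.0128]
tcp_rot: [2.852, 1.318, 0.0]
ft_force: [-0.4, 0.6, 3.2]
grip_width: 0.0431
grasp_force: 8.0
```

Call:
servo_tool:
  steps:
    - [[0,0,0.01],[0,0,0],34]
    - [[0,0,0.03],[0,0,0],34]
    - [[0,0,0.06],[0,0,0],34]
    - [[0,0,0.095],[0,0,0],34]
    - [[0,0,0.13],[0,0,0],34]
    - [[0,0,0.15],[0,0,0],34]
    - [[0,0,0.15],[0,0,0],34]

```text
t: 16.02
tcp_pos: [0.5385, -0.0743, 0.1684]
tcp_rot: [2.845, 1.315, 0.011]
ft_force: [0.2, 0.2, 0.2]
grip_width: 0.043
grasp_force: 8.0
```

Call:
servo_tool:
  steps:
    - [[-0.004,0.01,0],[0,0,-1],34]
    - [[-0.012,0.034,0],[0,0,-2],34]
    - [[-0.022,0.062,0],[0,0,-3],34]
    - [[-0.032,0.09,0],[0,0,-4],34]
    - [[-0.042,0.118,0],[0,0,-5],34]
    - [[-0.052,0.146,0],[0,0,-6],34]
    - [[-0.062,0.174,0],[0,0,-7],34]
    - [[-0.072,0.202,0],[0,0,-8],34]
    - [[-0.082,0.23,0],[0,0,-8],34]
    - [[-0.092,0.258,0],[0,0,-8],34]
    - [[-0.102,0.286,0],[0,0,-8],34]
    - [[-0.112,0.314,0],[0,0,-8],34]
    - [[-0.122,0.342,0],[0,0,-8],34]
    - [[-0.132,0.37,0],[0,0,-8],34]
    - [[-0.142,0.395,0],[0,0,-8],34]
    - [[-0.147,0.41,0],[0,0,-8],34]
    - [[-0.147,0.41,0],[0,0,-8],34]
    - [[-0.147,0.41,0],[0,0,-8],34]

```text
t: 17.52
tcp_pos: [0.3876, 0.3367, 0.1617]
tcp_rot: [2.935, 1.119, -0.003]
ft_force: [-1.0, 0.0, -1.2]
grip_width: 0.0427
grasp_force: 8.0
```

```bash
python3 - <<'E'
from h import *
np.set_printoptions(precision=4,suppress=True)
s=ctrl.get_state(); print(s['tcp_pos'],s['grip_width'],s['grasp_force'])
p,d=look('scene','s6'); 
p2,d2=look('top','t6'); Q=world('top',d2).reshape(-1,3)
for n,c,h in(('spice',(.622,-.209),.1),('pepper',(.66,-.153),.075),('chilli',(.48,.044),.08)):
    T=Q[(Q[:,2]>h)&(Q[:,2]<.12)&(np.hypot(Q[:,0]-c[0],Q[:,1]-c[1])<.035)]; print(n,len(T),(T.max(0)+T.min(0))/2,T.max(0))
cv2.imwrite('pics/m6.png',np.hstack([cv2.resize(p[90:290,130:330,::-1],(400,400)),cv2.resize(p2[130:230,400:500,::-1],(400,400))]))
E
```

```text
[0.3876 0.3367 0.1617] 0.04274021348105651 7.999997832812369
spice 553 [ 0.6244 -0.2082  0.1084] [ 0.647  -0.1853  0.1167]
pepper 290 [ 0.6594 -0.1522  0.0874] [ 0.6755 -0.1357  0.0989]
chilli 829 [0.4814 0.0439 0.0861] [0.5102 0.0725 0.0918]
```

View pics/m6.png

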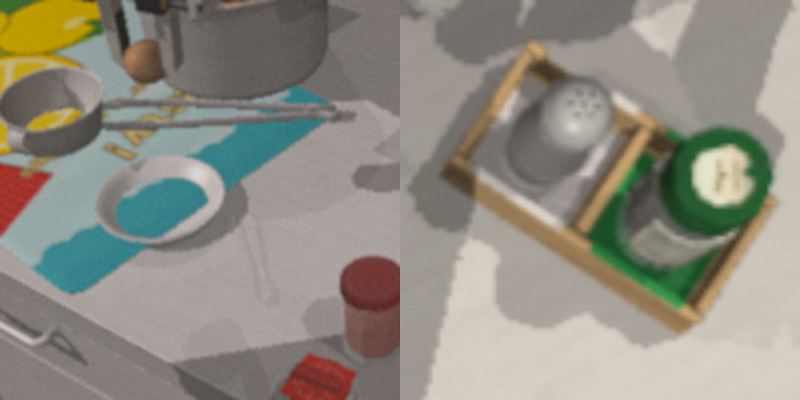

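Jars are both upright in their bays, at (75%,35%) and (45%,30%) of the right panel, and the egg is held above the dish. I'll lower it.

Call:
servo_tool:
  steps:
    - [[0.001,0,-0.03],[0,0,0],34]
    - [[0.001,0,-0.06],[0,0,0],34]
    - [[0.001,0,-0.09],[0,0,0],34]
    - [[0.001,0,-0.115],[0,0,0],34]
    - [[0.001,0,-0.13],[0,0,0],34]
    - [[0.001,0,-0.137],[0,0,0],34]
    - [[0.001,0,-0.141],[0,0,0],34]
    - [[0.001,0,-0.144],[0,0,0],34]
    - [[0.001,0,-0.144],[0,0,0],34]
    - [[0.001,0,-0.144],[0,0,0],34]

```text
t: 18.45
tcp_pos: [0.3904, 0.3369, 0.0196]
tcp_rot: [-2.937, -1.115, -0.003]
ft_force: [-0.2, -0.1, -1.2]
grip_width: 0.0431
grasp_force: 8.0
```

Call:
servo_tool:
  steps:
    - [[-0.001,0,-0.0015],[0,0,0],34]
    - [[-0.001,0,-0.003],[0,0,0],34]
    - [[-0.001,0,-0.004],[0,0,0],34]
    - [[-0.001,0,-0.004],[0,0,0],34]
    - [[-0.001,0,-0.004],[0,0,0],34]

```text
t: 18.87
tcp_pos: [0.3887, 0.3368, 0.015]
tcp_rot: [-2.937, -1.116, -0.001]
ft_force: [-1.1, -0.3, 2.6]
grip_width: 0.043
grasp_force: 8.0
```

Call:
servo_tool:
  steps:
    - [[0,0,0],[0,0,0],46]
    - [[0,0,0],[0,0,0],48]
    - [[0,0,0],[0,0,0],50]
    - [[0,0,0],[0,0,0],52]
    - [[0,0,0],[0,0,0],54]
    - [[0,0,0],[0,0,0],56]
    - [[0,0,0],[0,0,0],56]
    - [[0,0,0.015],[0,0,0],56]
    - [[0,0,0.04],[0,0,0],56]
    - [[0,0,0.08],[0,0,0],70]
    - [[0,0,0.12],[0,0,0],100]
    - [[0,0,0.155],[0,0,0],100]
    - [[0.01,-0.02,0.155],[0,0,0],100]
    - [[0.03,-0.06,0.155],[0,0,0],100]
    - [[0.05,-0.1,0.155],[0,0,0],100]
    - [[0.07,-0.14,0.155],[0,0,0],100]
    - [[0.09,-0.175,0.155],[0,0,0],100]
    - [[0.11,-0.2,0.155],[0,0,0],100]
    - [[0.11,-0.2,0.155],[0,0,0],100]

```text
t: 20.45
tcp_pos: [0.5027, 0.131, 0.1699]
tcp_rot: [2.937, 1.106, 0.004]
ft_force: [0.1, 0.3, -0.7]
grip_width: 0.0932
grasp_force: 0.0
```

```bash
python3 - <<'E'
from h import *
from scipy.optimize import least_squares
np.set_printoptions(precision=4,suppress=True)
print(ctrl.get_state()['tcp_pos'])
p,d=look('top','t7'); p2,d2=look('scene','s7')
cv2.imwrite('pics/m7.png',np.hstack([cv2.resize(p[260:380,130:250,::-1],(400,400)),cv2.resize(p2[140:240,150:250,::-1],(400,400))]))
for cam,dd in(('top',d),('scene',d2)):
  Q=world(cam,dd).reshape(-1,3)
  for n,c,lo in(('egg in dish',(.389,.337),.02),('eggA',(.6025,.0465),.018)):
    P=Q[(Q[:,2]>lo)&(Q[:,2]<.06)&(np.hypot(Q[:,0]-c[0],Q[:,1]-c[1])<.036)]
    def f(p):
        e=P-[p[0],p[1],p[3]]; a=np.cos(p[2])*e[:,0]+np.sin(p[2])*e[:,1]; b=-np.sin(p[2])*e[:,0]+np.cos(p[2])*e[:,1]
        return np.sqrt((a/.027)**2+(b/.0215)**2+(e[:,2]/.0215)**2)-1
    if len(P)<20: print(cam,n,'hidden');continue
    r=min((least_squares(f,[*c,t,.0215],loss='soft_l1',f_scale=.1) for t in(0,.8,1.6,2.4)),key=lambda r:r.cost)
    print(cam,n,len(P),r.x[:2],np.degrees(r.x[2])%180,r.x[3],r.cost)
E
```

```text
[0.5027 0.131  0.1699]
top egg in dish 100 [0.3862 0.335 ] 23.170004110271094 0.024414784391753524 0.10430626701538982
top eggA 146 [0.6019 0.0494] 114.65399716454137 0.02362333640579086 0.14815410072724372
scene egg in dish 349 [0.3898 0.337 ] 37.48299197886802 0.02524291966502394 0.7333701119102254
scene eggA 443 [0.6033 0.0485] 111.25436247289477 0.02306317022999805 0.7908809320581064
```

View pics/m7.png

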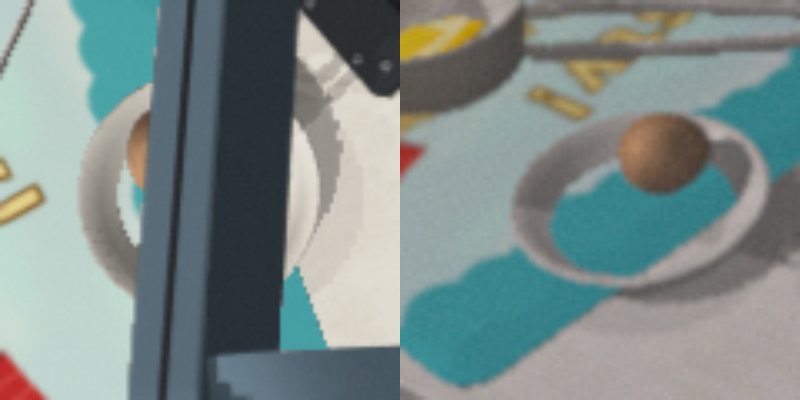

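Egg B rests in the dish near (0.389, 0.336). Now egg A, closing at about 12° so the gripper body misses the shelf post.

Call:
servo_tool:
  steps:
    - [[0.008,-0.025,0],[0,0,7],75]
    - [[0.015,-0.05,0],[0,0,14],75]
    - [[0.022,-0.075,0],[0,0,21],75]
    - [[0.035,-0.0835,-0.02],[0,0,28],75]
    - [[0.05,-0.0835,-0.04],[0,0,35],75]
    - [[0.065,-0.0835,-0.055],[0,0,42],75]
    - [[0.08,-0.0835,-0.07],[0,0,49],75]
    - [[0.1,-0.0835,-0.07],[0,0,55],75]
    - [[0.1,-0.0835,-0.07],[0,0,60],75]
    - [[0.1,-0.0835,-0.07],[0,0,60],75]
    - [[0.1,-0.0835,-0.07],[0,0,60],75]
    - [[0.1,-0.0835,-0.07],[0,0,60],75]

```text
t: 21.55
tcp_pos: [0.5976, 0.0544, 0.0997]
tcp_rot: [-1.987, -2.433, 0.0]
ft_force: [-0.1, -0.0, 0.7]
grip_width: 0.0697
grasp_force: 0.0
```

Call:
servo_tool:
  steps:
    - [[0.004,-0.006,0],[0,0,0],75]
    - [[0.004,-0.006,-0.02],[0,0,0],75]
    - [[0.004,-0.006,-0.045],[0,0,0],75]
    - [[0.004,-0.006,-0.065],[0,0,0],75]
    - [[0.004,-0.006,-0.08],[0,0,0],75]
    - [[0.004,-0.006,-0.087],[0,0,0],75]
    - [[0.004,-0.006,-0.087],[0,0,0],70]
    - [[0.004,-0.006,-0.087],[0,0,0],65]
    - [[0.004,-0.006,-0.087],[0,0,0],60]
    - [[0.004,-0.006,-0.087],[0,0,0],56]
    - [[0.004,-0.006,-0.087],[0,0,0],52]
    - [[0.004,-0.006,-0.087],[0,0,0],48]
    - [[0.004,-0.006,-0.087],[0,0,0],44]
    - [[0.004,-0.006,-0.087],[0,0,0],40]
    - [[0.004,-0.006,-0.087],[0,0,0],34]
    - [[0.004,-0.006,-0.087],[0,0,0],34]
    - [[0.004,-0.006,-0.087],[0,0,0],34]
    - [[0.004,-0.006,-0.087],[0,0,0],34]
    - [[0.004,-0.006,-0.087],[0,0,0],34]
  squeeze: 8

```text
t: 23.13
tcp_pos: [0.6029, 0.0471, 0.0131]
tcp_rot: [1.985, 2.434, 0.001]
ft_force: [0.0, -0.1, 5.7]
grip_width: 0.0428
grasp_force: 8.0
```

Call:
servo_tool:
  steps:
    - [[0,0,0.01],[0,0,0],34]
    - [[0,0,0.03],[0,0,0],34]
    - [[0,0,0.06],[0,0,0],34]
    - [[0,0,0.095],[0,0,0],34]
    - [[0,0,0.125],[0,0,0],34]
    - [[0,0,0.14],[0,0,0],34]
    - [[0,0,0.14],[0,0,0],34]
    - [[0,0,0.14],[0,0,0],34]

```text
t: 23.8
tcp_pos: [0.6028, 0.0471, 0.1535]
tcp_rot: [1.985, 2.433, 0.002]
ft_force: [0.6, -0.6, -1.2]
grip_width: 0.0425
grasp_force: 8.0
```

Call:
servo_tool:
  steps:
    - [[-0.008,0.007,0],[0,0,-2],34]
    - [[-0.025,0.022,0],[0,0,-6],34]
    - [[-0.043,0.04,0],[0,0,-10],34]
    - [[-0.061,0.058,0],[0,0,-14],34]
    - [[-0.079,0.076,0],[0,0,-18],34]
    - [[-0.097,0.094,0],[0,0,-22],34]
    - [[-0.115,0.112,0],[0,0,-26],34]
    - [[-0.133,0.13,0],[0,0,-30],34]
    - [[-0.151,0.148,0],[0,0,-34],34]
    - [[-0.169,0.166,0],[0,0,-38],34]
    - [[-0.187,0.184,0],[0,0,-43],34]
    - [[-0.205,0.202,0],[0,0,-48],34]
    - [[-0.223,0.218,0],[0,0,-53],34]
    - [[-0.24,0.234,0],[0,0,-57],34]
    - [[-0.252,0.244,0],[0,0,-60],34]
    - [[-0.258,0.25,0],[0,0,-60],34]
    - [[-0.258,0.25,0],[0,0,-60],34]
    - [[-0.258,0.25,0],[0,0,-60],34]
    - [[-0.258,0.25,0],[0,0,-60],34]

```text
t: 25.38
tcp_pos: [0.345, 0.2966, 0.1521]
tcp_rot: [2.936, 1.117, -0.001]
ft_force: [-0.3, -0.3, -0.8]
grip_width: 0.0421
grasp_force: 8.0
```

```bash
python3 - <<'E'
from h import *
s=ctrl.get_state(); print(s['tcp_pos'],s['tcp_rot'],s['grip_width'],s['grasp_force'])
p2,d2=look('scene','s8'); cv2.imwrite('pics/m8.png',cv2.resize(p2[70:240,110:310,::-1],(800,600)))
E
```

```text
[0.34503102 0.29664418 0.15210702] [ 2.93596850e+00  1.11659610e+00 -1.12176009e-03] 0.04205498577300099 7.999843661673367
```

View pics/m8.png

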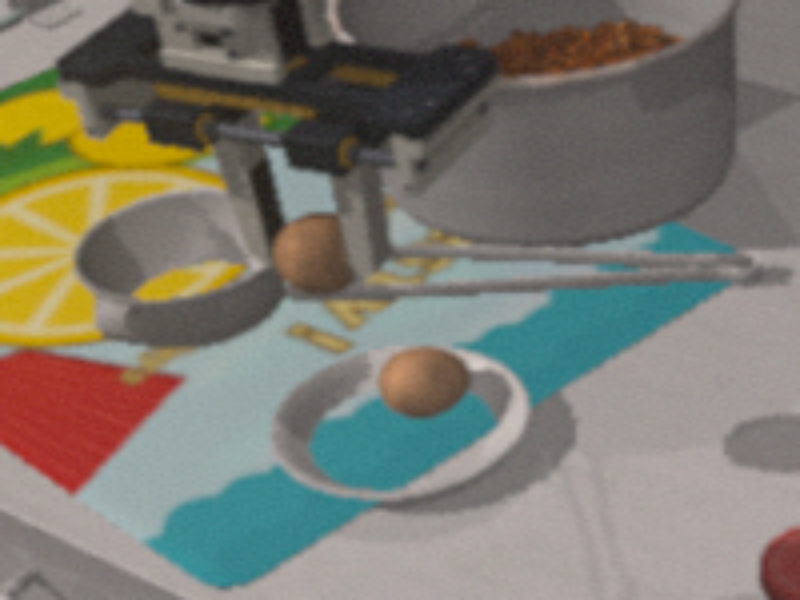

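Call:
servo_tool:
  steps:
    - [[0,0,-0.03],[0,0,0],34]
    - [[0,0,-0.06],[0,0,0],34]
    - [[0,0,-0.085],[0,0,0],34]
    - [[0,0,-0.105],[0,0,0],34]
    - [[0,0,-0.12],[0,0,0],34]
    - [[0,0,-0.127],[0,0,0],34]
    - [[0,0,-0.131],[0,0,0],34]
    - [[0,0,-0.133],[0,0,0],34]
    - [[0,0,-0.133],[0,0,0],34]
    - [[0,0,-0.133],[0,0,0],34]

```text
t: 26.27
tcp_pos: [0.3453, 0.2974, 0.0204]
tcp_rot: [-2.937, -1.115, -0.002]
ft_force: [0.3, 0.8, -0.4]
grip_width: 0.0424
grasp_force: 8.0
```

Call:
servo_tool:
  steps:
    - [[0,0,-0.001],[0,0,0],34]
    - [[0,0,-0.002],[0,0,0],34]
    - [[0,0,-0.003],[0,0,0],34]
    - [[0,0,-0.003],[0,0,0],34]
    - [[0,0,-0.003],[0,0,0],34]

```text
t: 26.68
tcp_pos: [0.3446, 0.2972, 0.0167]
tcp_rot: [2.937, 1.116, 0.0]
ft_force: [0.6, -0.4, -1.0]
grip_width: 0.0428
grasp_force: 8.0
```

Call:
servo_tool:
  steps:
    - [[0,0,-0.001],[0,0,0],34]
    - [[0,0,-0.002],[0,0,0],34]
    - [[0,0,-0.002],[0,0,0],34]
    - [[0,0,-0.002],[0,0,0],34]

```text
t: 27.02
tcp_pos: [0.3448, 0.2974, 0.0151]
tcp_rot: [-2.937, -1.115, -0.001]
ft_force: [-1.5, 0.2, 4.4]
grip_width: 0.0426
grasp_force: 8.0
```

Contact. I'll release gently, then lift away and clear.

Call:
servo_tool:
  steps:
    - [[0,0,0],[0,0,0],46]
    - [[0,0,0],[0,0,0],48]
    - [[0,0,0],[0,0,0],50]
    - [[0,0,0],[0,0,0],52]
    - [[0,0,0],[0,0,0],54]
    - [[0,0,0],[0,0,0],56]
    - [[0,0,0],[0,0,0],56]
    - [[0,0,0.015],[0,0,0],56]
    - [[0,0,0.04],[0,0,0],56]
    - [[0,0,0.08],[0,0,0],56]
    - [[0,0,0.12],[0,0,0],56]
    - [[0,0,0.155],[0,0,0],56]
    - [[0.03,-0.03,0.155],[0,0,0],56]
    - [[0.06,-0.06,0.155],[0,0,0],56]
    - [[0.08,-0.09,0.155],[0,0,0],56]
    - [[0.1,-0.12,0.155],[0,0,0],56]
    - [[0.1,-0.15,0.155],[0,0,0],56]
    - [[0.1,-0.18,0.155],[0,0,0],56]
    - [[0.1,-0.2,0.155],[0,0,0],56]
    - [[0.1,-0.2,0.155],[0,0,0],56]

```text
t: 28.68
tcp_pos: [0.4446, 0.094, 0.1695]
tcp_rot: [2.938, 1.11, -0.001]
ft_force: [-0.2, 0.9, -0.6]
grip_width: 0.052
grasp_force: 0.0
```

Call:
servo_tool:
  steps:
    - [[0,-0.04,0],[0,0,0],56]
    - [[0,-0.08,0],[0,0,0],56]
    - [[0,-0.12,0],[0,0,0],56]
    - [[0,-0.12,0],[0,0,0],56]
    - [[0,-0.12,0],[0,0,0],56]
    - [[0,-0.12,0],[0,0,0],56]

```text
t: 29.18
tcp_pos: [0.4444, -0.0221, 0.1695]
tcp_rot: [-2.936, -1.114, 0.0]
ft_force: [-0.0, 0.2, -0.5]
grip_width: 0.052
grasp_force: 0.0
```

```bash
python3 - <<'E'
from h import *
from scipy.optimize import least_squares
np.set_printoptions(precision=4,suppress=True)
p,d=look('top','t9'); p2,d2=look('scene','s9')
cv2.imwrite('pics/m9.png',np.hstack([cv2.resize(p[260:380,130:250,::-1],(400,400)),cv2.resize(p2[140:340,150:350,::-1],(400,400))]))
for cam,dd in(('top',d),('scene',d2)):
  Q=world(cam,dd).reshape(-1,3)
  for n,c in(('B',(.389,.337)),('A',(.345,.297))):
    P=Q[(Q[:,2]>.021)&(Q[:,2]<.06)&(np.hypot(Q[:,0]-c[0],Q[:,1]-c[1])<.029)]
    print(cam,n,len(P),P.max(0) if len(P) else '', P.mean(0), np.hypot(*(P.mean(0)[:2]-[.368,.3184])))
  for n,c,h in(('spice',(.622,-.209),.1),('pepper',(.66,-.153),.075),('chilli',(.48,.044),.08)):
    T=Q[(Q[:,2]>h)&(Q[:,2]<.12)&(np.hypot(Q[:,0]-c[0],Q[:,1]-c[1])<.035)]
    if len(T): print(cam,n,len(T),(T.max(0)+T.min(0))/2,T.max(0))
print(ctrl.get_state()['tcp_pos'])
E
```

```text
top B 519 [0.4152 0.3565 0.0504] [0.3895 0.3329 0.0378] 0.025880596314899248
top A 520 [0.367  0.3234 0.05  ] [0.3463 0.2952 0.0379] 0.031767999988775227
top spice 553 [ 0.6247 -0.2086  0.1095] [ 0.6474 -0.1859  0.1186]
top pepper 295 [ 0.6594 -0.1525  0.0869] [ 0.6756 -0.1358  0.0987]
top chilli 783 [0.4813 0.0449 0.0863] [0.5101 0.0725 0.092 ]
scene B 339 [0.4155 0.3486 0.0491] [0.3868 0.3251 0.0361] 0.019922203145268606
scene A 347 [0.3667 0.3077 0.0503] [0.343  0.2859 0.0364] 0.04099223227741495
scene spice 688 [ 0.6239 -0.211   0.1083] [ 0.647  -0.1887  0.1164]
scene pepper 372 [ 0.6575 -0.1543  0.0865] [ 0.6738 -0.1375  0.0978]
scene chilli 664 [0.48   0.0433 0.0857] [0.508  0.0721 0.0913]
[ 0.4444 -0.0213  0.1695]
```

View pics/m9.png

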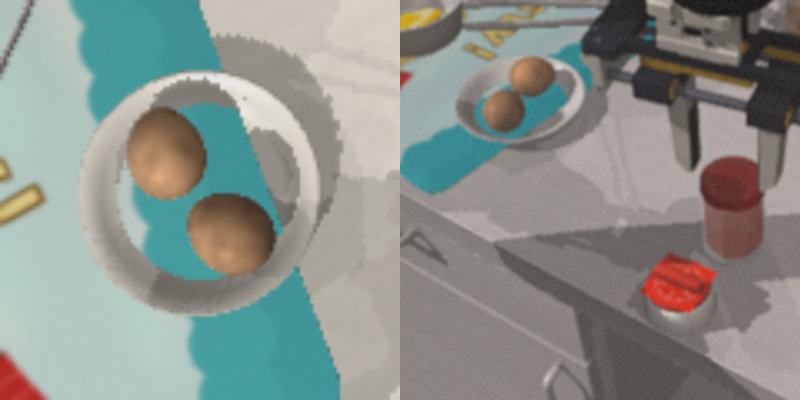

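Both eggs lie side by side on the dish floor, at (167,153) and (232,233) in the left panel. The jars are in their bays, the chilli jar hasn't moved, and the gripper is clear, so I'm handing in.

```bash
python3 -c "
from cell import ctrl
print(ctrl.finish_job())"
```

```text
the job is handed in; nothing more can be done
None
```

I handed the job in at about 29 s of the 144 s limit: by my last images both eggs lie side by side in the dish, the spice jar stands in the green bay and the pepper shaker in the white, and the red-lidded jar has not moved measurably; no verdict came back.

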